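# Take the locked-up squeegee off its hanger and park it in the rest

## Robot

A 6-joint arm with a two-finger parallel gripper is mounted at the origin on a cart in front of the work surface, level with it; the furniture and walls round the work are solid. World frame = base frame: x ahead of the robot, y to its left, z up, the work surface at z = 0. Lengths are in mm, angles in rad, forces in N, time in s.
With the tool pointing down it reaches from about 350 to 925 mm from the base axis. Payload 6.4 kg.
Tool frame: the origin (TCP) lies midway between the tips of the shut fingers; the grasp point (between the pads) lies 19 mm behind it; z points along the fingers, y is the direction in which the jaws open and shut (so a half turn about z gives the same grasp; the last joint's range is limited). The gripper opens to 94 mm and grips with 3 to 60 N. Pads are 16 mm wide; open, the fingers measure 119 mm over their backs; the gripper's body (75 mm by 177 mm) begins 78 mm behind the grasp point.
Start: joints at [1.145, 0.245, 1.558, -0, 1.339, -0.174], TCP at [161.942, 629.514, 205.455] pointing down, gripper open.
Joint ranges: [-3.13, 3.13], [-1.02, 2.26], [0.13, 2.54], [-0.95, 4.09], [0.21, 2.88], [-2.74, 2.74]. Speed limits (rad/s): [2.57, 2.57, 3.14, 3.14, 3.14, 3.14].

## Interface

Orientations are given as a rotation vector (axis times angle).
In Python, from cell import arm gives the robot as it stands.
- The arm moves only by the tool jog_arm, never from a script. Its argument "targets" is a list of rows, each an object of numbers: "tx", "ty", "tz": the shift along the world's x, y, z in units of 50 mm (1.0 is 50 mm); "ax", "ay", "az": the turn, a rotation vector about the world's x, y, z in units of 6 degrees (1.0 is 6 degrees); "claw": the opening, from -1 (shut) to 1 (fully open). A call has exactly 10 rows; each row shifts and turns the pose as measured when the row begins; what a row does not reach is not made up. A row lasts 1/8 s, in which the tool goes at most 62.5 mm and 10.7 degrees, less where a joint would pass 70% of its speed; a pose out of reach is approached as far as the arm can. A call is refused whole if a number of a shift passes 1 or a number of a turn 1, either way. A call with a gripper value outside its range is refused whole. The fingers move at their own pace and stop on an object; "squeeze" is the grip in N (left out, the last holds). Time passes only in rows, so rows that do not move let the fingers close, or fill a call up. It gives the time, the measured TCP pose, the force and the opening at its end, in the units of the state.
- arm.get_obs(): the state, without advancing time (a new reading comes with each control period).
- arm.grab_frame(name): name is "side" or "top"; returns (picture, depth): 420x560x3 uint8, red, green, blue; 420x560 float32, mm along the optical axis (not along the pixel's ray), 0 where there is no reading.
- arm.camera_model(name): a dict with "K" (3x3 intrinsics, pixels), "k1" (the pictures are not rectified: a ray, as slopes to the right and down, at radius r is drawn at 1 + k1 r^2 times it, then the intrinsics apply), "pose" (4x4, takes a point from camera to world coordinates). Camera axes: x right, y down, z forward; pixel columns grow to the right and rows downward; lengths in mm; the calibration is good to about 2 mm. A picture is of the moment at which its call begins. camera_model takes no time and is no camera call.
- arm.close_job(): hands the job in, once; it reports no verdict.
The state is a dict: "time": time; "qpos": joint angles; "joint_velocities": joint speeds; "joint_efforts": joint torques, N m; "position": TCP position; "orientation": TCP orientation; "contact_force": force on the tool from outside, world axes, zero at the start; "moment": the same for the moment, N m; "width": finger opening in mm.
Only numpy, scipy, OpenCV 4.12 (cv2) and the standard library are available. Lean on these libraries where they do the work, as an engineer would, in place of code of your own. Each camera call takes 0.05 s, during which the arm holds its last target. There are 200 camera calls.

## Task

Press the sprung keeper at the end of the hanger's arm down until it snaps open, while the squeegee still hangs there. Then lift the squeegee off the arm without forcing it against the keeper, and stand it gently, blade down, in the groove of the wooden rest, on the groove's floor, and let go. Leave the tins, jar, ink roller and tape that stand about where they are.

Things in the scene. Friction and masses are not known exactly. Their poses are not given: they have to be found in the camera images.
- hanger: Fixed steel tool hanger. Origin on the worktop under the hanging place; x points from the arm's free end to the post, z up. Base plate 190 x 140 x 10 mm centred at x = 15 mm. Post 34 mm wide, front face x = 63, back x = 81, top z = 173 mm. From it a level flat arm, 20 mm wide, 10 mm thick, its top at z = 145 mm, runs to its free end at x = -55 mm. Things come off over that end, towards -x.
- keeper_pin (a point): Fixed point at the free end of the hanger's arm: hanger's x = -55, y = 0, z = 140 mm, same axes. The keeper, a dark steel tongue 9 mm wide on a boss of radius 9 mm, 8 mm long (to x = -63 mm), turns here about the hanger's x axis. Its thumb pad, a free-turning brass roller (radius 6 mm, 14 mm long, x = -66 to -52 mm in the hanger's frame) is centred 46 mm from the pin.
- keeper (a joint): Keeper angle, rad. 0 closed: tongue leans up to the hanger's +y, pad centre at hanger's y = 26, z = 178 mm; the squeegee's slot cannot pass. 0.97 fully open: tongue level, pad at y = 46, z = 140 mm; the slot passes. Press it down, about 5 N on the roller. Over-centre spring: let go below 0.3 it springs shut, beyond 0.45 it snaps open and stays. Pulling the squeegee does not open it.
- keeper_pad (a point): Centre of the keeper's thumb pad (roller), half-way along it; moves with the keeper.
- squeegee_mid (a point): Centre of the squeegee, a wooden board 22 mm thick (x), 190 wide (y), 158 tall (z, up), 0.24 to 0.39 kg. From below: rubber blade 12 mm thick, 0 to 22 mm; board 22 to 67; hand slot 67 to 103, right through, 130 mm wide, centred; solid rail 103 to 158. It hangs by the slot's top on the arm, square to it and loose, its centre 121 mm above the worktop.
- squeegee_top (a point): Middle of the top edge of the squeegee's rail, 79 mm above squeegee_mid; same axes. The rail can be pinched here across its 22 mm from above, down to 50 mm below this point. To come off past the opened keeper the squeegee must be 5 to 20 mm higher than it hangs, its middle in line with the arm within 10 mm; it is clear once it has come 90 mm along the hanger's -x.
- groove (a point): Middle of the groove's floor in the fixed wooden rest, 8 mm above the worktop. The groove runs along this frame's y, 28 mm wide (x), walls 45 mm high, end stops 220 mm apart and 34 mm high; above the walls metal lips flare out to about 45 mm apart at 59 mm above the floor. Rest 96 x 240 mm. Squeegee in place: width along the groove, either way round, centre 79 mm above this point.
- tin_c (a point): Ink tin, 71 mm across, 49 mm tall, centre. Bystander.
- jar_c (a point): Glass jar, 66 mm across, 82 mm tall, centre. Bystander.
- ink_roller_c (a point): Small ink roller with wooden handle, 161 x 136 x 64 mm, about its middle. Bystander.
- tape_c (a point): Roll of masking tape lying flat, 104 mm across, 25 mm tall, centre. Bystander.
- tin_b_c (a point): Second ink tin, 70 mm across, 63 mm tall, centre. Bystander.

How it is judged (in metres and radians):
On the way, in this order (a step that is already met when the one before it is completed fails the run):
1. the keeper is pressed open while the squeegee still hangs on the arm (value of joint keeper above 0.8 rad and distance of squeegee_mid from where it was at the start of the episode below 0.03 m), for 0.2 s.
2. the squeegee has been taken off the arm (horizontal distance between squeegee_mid and hanger above 0.1 m and height (world z) of squeegee_mid above 0.1 m), for 0.1 s.
At the end, for the whole second after the job is handed in: The squeegee stands blade down in the groove: its centre within 20 mm across and 30 mm along the groove of the groove's middle and 60 to 88 mm above the floor, tilted less than 0.3 rad, at rest and released (x of squeegee_mid in the frame of groove between -0.02 and 0.02 m and y of squeegee_mid in the frame of groove between -0.03 and 0.03 m and z of squeegee_mid in the frame of groove between 0.06 and 0.088 m and angle between squeegee_mid's own z axis and vertical below 0.3 rad and linear speed of squeegee below 0.02 m/s and contact force between squeegee and the fingers below 0.1 N); the robot touches nothing.
It fails at once if the squeegee is forced against the keeper (more than 30 N) (contact force between squeegee and keeper above 30 N).
It fails at once if the squeegee is dropped (let go and falling faster than 0.6 m/s, some 20 mm) (linear speed of squeegee above 0.6 m/s and contact force between squeegee and the fingers below 0.1 N).
It fails at once if the squeegee is rammed into the rest (more than 60 N) (contact force between squeegee and rest above 60 N).
It fails at once if a bystander is moved by more than 30 mm (distance of any of tin_c, jar_c, ink_roller_c, tape_c, tin_b_c from where it was at the start of the episode above 0.03 m).
It also fails if it takes over 56 s, if anything falls off the work surface, if the arm or the gripper's body presses on something with over 40 N, if the wrist force passes 120 N, or if a joint passes its speed limit or range.

## Working session

There is one attempt and no reset: what is moved stays moved. The work goes in short steps, Python scripts to look and compute and a tool call to move; the robot and the scene stay as the last step left them, time stands still between calls to the robot, and variables do not carry over. Pictures are saved under pics/ and viewed, about 8 in all and at most 12, crops included, and the job is handed in when it is done.

Besides the shell and the picture viewer there is one more tool, called after "Emit:" as name([rows], argument=value, ...), one row to a line, values as JSON. jog_arm: Moves the arm, as the interface text tells. Its arguments: {"type":"object","properties":{"targets":{"type":"array","items":{"type":"object","properties":{"tx":{"type":"number"},"ty":{"type":"number"},"tz":{"type":"number"},"ax":{"type":"number"},"ay":{"type":"number"},"az":{"type":"number"},"claw":{"type":"number"}}}},"squeeze":{"type":"number"}},"required":["targets"]}

```bash
mkdir -p pics; cat > h.py <<'E'
import numpy as np, cv2
from cell import arm
def grab(n,tag):
    im,d=arm.grab_frame(n); cv2.imwrite(f'pics/{tag}.png',im[:,:,::-1]); np.savez(f'pics/{tag}.npz',im=im,d=d); return im,d
def cloud(n,d):
    m=arm.camera_model(n);K=np.array(m['K'],float);T=np.array(m['pose'],float)
    v,u=np.mgrid[0:d.shape[0],0:d.shape[1]].astype(float)
    p=cv2.undistortPoints(np.stack([u.ravel(),v.ravel()],1)[:,None],K,np.array([m['k1'],0,0,0.]))[:,0]
    P=np.c_[p,np.ones(len(p))]*d.ravel()[:,None]
    return (P@T[:3,:3].T+T[:3,3]).reshape(*d.shape,3)
def show(o):print({k:np.round(o[k],3) for k in('time','position','orientation','contact_force','width','qpos')})
E
python3 - <<'E'
from h import *
for n in('side','top'):
    im,d=grab(n,n+'0'); print(n,np.round(arm.camera_model(n)['pose'],2).tolist(),(d>0).mean())
show(arm.get_obs())
E
```

```text
side [[-0.89, -0.28, 0.36, -143.12], [-0.46, 0.54, -0.7, 1335.02], [-0.0, -0.79, -0.61, 1305.44], [0.0, 0.0, 0.0, 1.0]] 0.9583460884353742
top [[0.0, -1.0, 0.07, 433.07], [-1.0, -0.0, -0.01, 0.03], [0.01, -0.07, -1.0, 1644.18], [0.0, 0.0, 0.0, 1.0]] 0.9960331632653061
{'time': np.float64(0.1), 'position': array([161.717, 629.021, 204.482]), 'orientation': array([-3.940e-01, -3.116e+00,  3.000e-03]), 'contact_force': array([-0.718,  0.729,  0.418]), 'width': np.float64(94.085), 'qpos': array([ 1.145,  0.246,  1.559,  0.   ,  1.339, -0.174])}
```

View pics/side0.png

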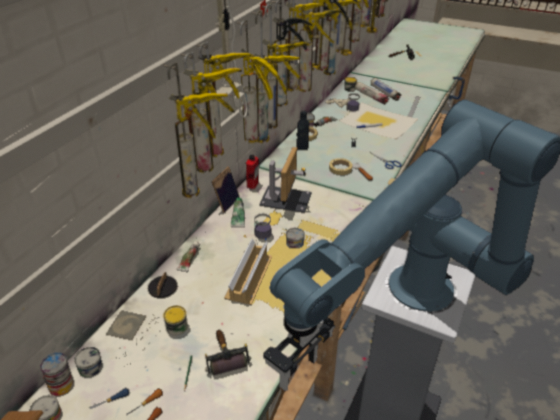

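View pics/top0.png

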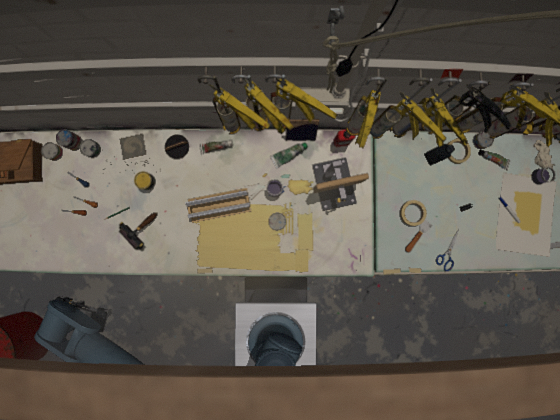

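The top view shows the hanger and squeegee near (338,185), the rest at (219,205), a tin at (277,221) and a jar at (274,188). In the side view the hanger is near (287,190). Next I'll zoom in and take measurements.

```bash
python3 - <<'E'
from h import *
a=np.load('pics/top0.npz');b=np.load('pics/side0.npz')
A=cloud('top',a['d']);B=cloud('side',b['d'])
c1=cv2.resize(a['im'][145:235,180:380],None,fx=4,fy=4,interpolation=cv2.INTER_CUBIC)[:,:,::-1]
hz=np.clip(A[145:235,180:380,2],0,220)/220*255
c2=cv2.applyColorMap(cv2.resize(hz.astype(np.uint8),None,fx=4,fy=4,interpolation=0),cv2.COLORMAP_JET)
c3=cv2.resize(b['im'][140:310,220:345],None,fx=4,fy=4,interpolation=cv2.INTER_CUBIC)[:,:,::-1]
cv2.imwrite('pics/c12.png',cv2.resize(np.vstack([c1,c2]),(660,594)));cv2.imwrite('pics/c3.png',c3[:600])
for nm,C in(('top',A),('side',B)):
    for s,lo,hi in(('sq',190,230),):
        m=(C[...,2]>lo)&(C[...,2]<hi)&(C[...,0]>350)&(C[...,0]<800)&(abs(C[...,1]+220)<220)
        n,l,st,_=cv2.connectedComponentsWithStats(m.astype(np.uint8))
        for i in range(1,n):
            if st[i,4]>15:
                Q=C[l==i]; r=cv2.minAreaRect(Q[:,:2].astype(np.float32)); print(nm,s,st[i],Q.mean(0).round(1),np.round(r[0],1),np.round(r[1],1),round(r[2],1),Q[:,2].min().round(),Q[:,2].max().round())
# rest: heights 40-75
m=(A[...,2]>35)&(A[...,2]<80)&(A[...,0]>350)&(A[...,0]<800)&(A[...,1]<300)&(A[...,1]>-100)
n,l,st,_=cv2.connectedComponentsWithStats(m.astype(np.uint8))
for i in range(1,n):
    if st[i,4]>15:
        Q=A[l==i]; r=cv2.minAreaRect(Q[:,:2].astype(np.float32)); print('rest?',st[i],Q.mean(0).round(1),np.round(r[0],1),np.round(r[1],1),round(r[2],1))
E
```

```text
top sq [346 127  13   9  39] [ 777.6 -261.2  221. ] [ 778.8 -261.7] [47.4 16.9] 66.2 214.0 229.0
top sq [371 126  12  11  41] [ 781.8 -347.   211.8] [ 782.3 -349.2] [44.3 14.8] 60.1 190.0 230.0
top sq [390 128  11  10  47] [ 781.  -420.6  212.5] [ 781.1 -420. ] [42.7 13.5] 42.2 199.0 228.0
top sq [316 173  53  17 334] [ 610.3 -230.6  199. ] [ 611.2 -232.6] [ 22.7 191.5] 12.7 190.0 209.0
side sq [248 120  30  24 182] [ 779.8 -349.7  214.6] [ 780.8 -336.9] [ 36.7 203.9] 0.3 192.0 230.0
side sq [281 147  16  28 163] [ 604.1 -220.9  197.5] [ 606.2 -225.3] [ 24.9 192.7] 13.0 190.0 209.0
rest? [285 144  17  14  72] [751.  -69.1  38.4] [750.3 -65.9] [30.5 74.2] 27.8
rest? [266 179  16  18 182] [602.3   8.8  45.3] [599.8   9.1] [57.4 62.7] 89.3
rest? [197 190  53  26 492] [542.2 200.2  59.9] [539.5 206.4] [ 62.5 199.9] 11.4
rest? [268 212  18  19 267] [472.1  -2.6  45.2] [472.   -2.6] [69.1 65.3] 0.2
```

View pics/c12.png

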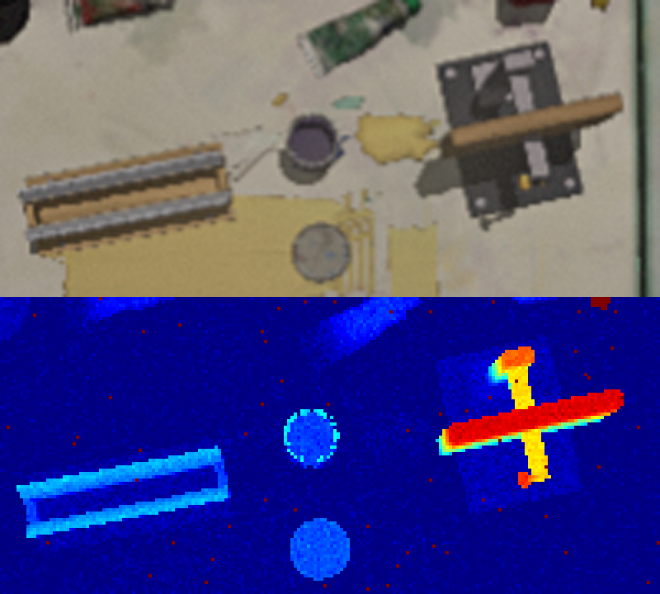

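View pics/c3.png

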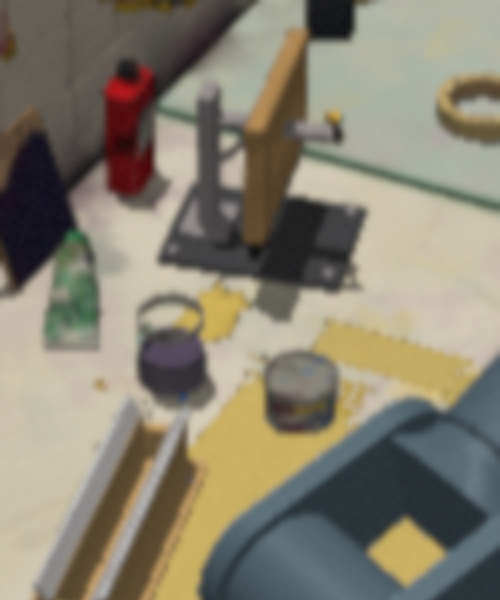

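```bash
cat > m.py <<'E'
from h import *
from scipy.spatial.transform import Rotation as R
A=cloud('top',np.load('pics/top0.npz')['d'])
B=cloud('side',np.load('pics/side0.npz')['d'])
def sel(C,c,r,lo,hi): return C[(C[...,2]>lo)&(C[...,2]<hi)&(np.hypot(C[...,0]-c[0],C[...,1]-c[1])<r)]
def line(P):
    vx,vy,x,y=cv2.fitLine(P[:,:2].astype(np.float32),cv2.DIST_HUBER,0,.01,.01).ravel(); return np.degrees(np.arctan2(vy,vx)),(x,y)
def rect(P):
    r=cv2.minAreaRect(P[:,:2].astype(np.float32)); return [np.round(x,1) for x in r]
if __name__=='__main__':
    for n,C in(('top',A),('side',B)):
        h=(611,-233)
        P=sel(C,h,90,135,155);print(n,'arm',len(P),line(P),P.mean(0).round(1),rect(P))
        P=sel(C,(685,-215),45,163,185);print(n,'post',len(P),rect(P),P.mean(0).round(1))
        P=sel(C,(548,-220),30,165,200);print(n,'pad',len(P),P.mean(0).round(1),P.max(0).round(1))
        P=sel(C,h,150,5,20);print(n,'base',len(P),rect(P))
        P=sel(C,h,120,190,212);print(n,'sq',len(P),line(P),rect(P),np.median(P[:,2]))
        g=(540,200)
        P=sel(C,g,140,50,80);print(n,'lips',len(P),line(P),rect(P),P.mean(0).round(1))
        P=sel(C,g,140,1.5*4,80);print(n,'rest',len(P),line(P),rect(P))
    print(R.from_rotvec(arm.get_obs()['orientation']).as_matrix().round(3))
E
python3 m.py
```

```text
top arm 172 (np.float32(13.766541), (np.float32(607.772), np.float32(-231.97354))) [ 611.5 -231.1  144.5] [array([ 605.7, -238.1]), array([134.6, 118.2]), np.float64(64.2)]
top post 50 [array([ 678.3, -216.9]), array([17.7, 34.1]), np.float64(12.5)] [ 678.3 -216.3  171.9]
top pad 18 [ 544.3 -221.6  180.1] [ 550.8 -215.6  190.3]
top base 1236 [array([ 610.5, -231.8]), array([296.5, 287.8]), np.float64(49.3)]
top sq 335 (np.float32(-77.165375), (np.float32(609.9194), np.float32(-230.13947))) [array([ 587.2, -238.3]), array([ 71.7, 191.6]), np.float64(13.3)] 198.94193492637987
top lips 518 (np.float32(-78.71534), (np.float32(552.29034), np.float32(220.72571))) [array([536.3, 222.5]), array([ 62.5, 231. ]), np.float64(11.4)] [538.3 221.3  62.1]
top rest 1467 (np.float32(-81.4342), (np.float32(532.33887), np.float32(220.50604))) [array([539.6, 198.9]), array([268.3, 271. ]), np.float64(41.2)]
side arm 144 (np.float32(14.79522), (np.float32(608.537), np.float32(-223.56757))) [ 610.9 -222.1  143.7] [array([ 600.7, -226.6]), array([132.7, 116.6]), np.float64(59.3)]
side post 27 [array([ 673.3, -211.2]), array([18.3, 31.8]), np.float64(15.8)] [ 672.9 -210.2  170.4]
side pad 15 [ 541.3 -218.3  178. ] [ 550.9 -212.1  187.4]
side base 773 [array([ 613.6, -224.1]), array([278.8, 273.5]), np.float64(38.2)]
side sq 163 (np.float32(-77.64111), (np.float32(603.2263), np.float32(-217.83855))) [array([ 606.2, -225.3]), array([ 24.9, 192.7]), np.float64(13.0)] 197.5855244594925
side lips 498 (np.float32(-78.49429), (np.float32(549.3033), np.float32(230.7832))) [array([535.4, 218.6]), array([ 64.9, 234.7]), np.float64(11.0)] [536.6 229.7  60.8]
side rest 1273 (np.float32(-80.80098), (np.float32(537.6079), np.float32(220.55281))) [array([561.8, 207.4]), array([224.1, 267.2]), np.float64(3.4)]
[[-0.968  0.249 -0.001]
 [ 0.249  0.968 -0.002]
 [ 0.    -0.002 -1.   ]]
```

The cameras agree to within 3 mm on these averages: hanger origin (606,-230), yaw 13°. The pad is near (543,-219). Groove centre (536,220.5), yaw 11.2°. Now moving towards the keeper.

Emit:
jog_arm([
  {"tz":0.6,"tx":0.6,"ty":-0.5,"az":-0.6,"claw":-1},
  {"tz":0.6,"tx":0.6,"ty":-1,"az":-0.6,"claw":-1},
  {"tx":0.6,"ty":-1,"az":-0.6,"claw":-1},
  {"tx":0.6,"ty":-1,"az":-0.6,"claw":-1},
  {"tx":0.6,"ty":-1,"az":-0.6,"claw":-1},
  {"tx":0.6,"ty":-1,"az":-0.6,"claw":-1},
  {"tx":0.4,"ty":-1,"az":-0.6,"claw":-1},
  {"tx":0.4,"ty":-1,"az":-0.6,"claw":-1},
  {"tx":0.4,"ty":-1,"az":-0.6,"claw":-1},
  {"tx":0.4,"ty":-1,"az":-0.6,"claw":-1},
])

```text
validation failed for argument at $.ta...
```

Emit:
jog_arm([
  {"tx":0.6,"ty":-0.5,"tz":0.6,"ax":0,"ay":0,"az":-0.6,"claw":-1},
  {"tx":0.6,"ty":-1,"tz":0.6,"ax":0,"ay":0,"az":-0.6,"claw":-1},
  {"tx":0.6,"ty":-1,"tz":0,"ax":0,"ay":0,"az":-0.6,"claw":-1},
  {"tx":0.6,"ty":-1,"tz":0,"ax":0,"ay":0,"az":-0.6,"claw":-1},
  {"tx":0.6,"ty":-1,"tz":0,"ax":0,"ay":0,"az":-0.6,"claw":-1},
  {"tx":0.6,"ty":-1,"tz":0,"ax":0,"ay":0,"az":-0.6,"claw":-1},
  {"tx":0.4,"ty":-1,"tz":0,"ax":0,"ay":0,"az":-0.6,"claw":-1},
  {"tx":0.4,"ty":-1,"tz":0,"ax":0,"ay":0,"az":-0.6,"claw":-1},
  {"tx":0.4,"ty":-1,"tz":0,"ax":0,"ay":0,"az":-0.6,"claw":-1},
  {"tx":0.4,"ty":-1,"tz":0,"ax":0,"ay":0,"az":-0.6,"claw":-1},
])

```text
time: 1.35
position: [423.2, 140.9, 260.9]
orientation: [-1.356, -2.83, 0.009]
contact_force: [0.8, -0.9, 0.6]
width: 0.3
```

Emit:
jog_arm([
  {"tx":0.3,"ty":-0.9,"tz":0,"ax":0,"ay":0,"az":-0.6,"claw":-1},
  {"tx":0.3,"ty":-0.9,"tz":0,"ax":0,"ay":0,"az":-0.6,"claw":-1},
  {"tx":0.3,"ty":-0.9,"tz":0,"ax":0,"ay":0,"az":-0.6,"claw":-1},
  {"tx":0.3,"ty":-0.9,"tz":0,"ax":0,"ay":0,"az":-0.6,"claw":-1},
  {"tx":0.3,"ty":-0.9,"tz":0,"ax":0,"ay":0,"az":-0.6,"claw":-1},
  {"tx":0.3,"ty":-0.9,"tz":0,"ax":0,"ay":0,"az":-0.6,"claw":-1},
  {"tx":0.3,"ty":-0.9,"tz":0,"ax":0,"ay":0,"az":-0.4,"claw":-1},
  {"tx":0.3,"ty":-0.6,"tz":0,"ax":0,"ay":0,"az":-0.3,"claw":-1},
  {"tx":0,"ty":0,"tz":0,"ax":0,"ay":0,"az":0,"claw":-1},
  {"tx":0,"ty":0,"tz":0,"ax":0,"ay":0,"az":0,"claw":-1},
])

```text
time: 2.6
position: [543.2, -218.2, 256.3]
orientation: [-1.975, -2.429, 0.007]
contact_force: [0.2, 0.7, 0.2]
width: 0.5
```

```bash
python3 - <<'E'
from h import *
from scipy.spatial.transform import Rotation as R
o=arm.get_obs();show(o);M=R.from_rotvec(o['orientation']).as_matrix();print('jaw',np.degrees(np.arctan2(M[1,1],M[0,1])),M[:,2])
th=np.radians(13);E=np.array([[np.cos(th),np.sin(th)],[-np.sin(th),np.cos(th)]])
print('hanger xy of tcp',E@(o['position'][:2]-[606,-230]))
E
```

```text
{'time': np.float64(2.6), 'position': array([ 543.159, -218.241,  256.318]), 'orientation': array([-1.975, -2.429,  0.007]), 'contact_force': array([0.238, 0.704, 0.171]), 'width': np.float64(0.462), 'qpos': array([-0.574,  0.064,  1.667, -0.003,  1.422, -0.779])}
jaw 11.76418415982327 [-0.0113138   0.0034571  -0.99993002]
hanger xy of tcp [-58.58552631  25.59425422]
```

Emit:
jog_arm([
  {"tx":-0.02,"ty":0.08,"tz":-0.6,"ax":0,"ay":0,"az":0.2,"claw":-1},
  {"tx":0,"ty":0,"tz":-0.6,"ax":0,"ay":0,"az":0,"claw":-1},
  {"tx":0,"ty":0.02,"tz":-0.16,"ax":0,"ay":0,"az":0,"claw":-1},
  {"tx":-0.01,"ty":0.06,"tz":-0.16,"ax":0,"ay":0,"az":0,"claw":-1},
  {"tx":-0.01,"ty":0.06,"tz":-0.16,"ax":0,"ay":0,"az":0,"claw":-1},
  {"tx":-0.01,"ty":0.06,"tz":-0.16,"ax":0,"ay":0,"az":0,"claw":-1},
  {"tx":-0.01,"ty":0.06,"tz":-0.16,"ax":0,"ay":0,"az":0,"claw":-1},
  {"tx":-0.01,"ty":0.06,"tz":-0.16,"ax":0,"ay":0,"az":0,"claw":-1},
  {"tx":0,"ty":0,"tz":0,"ax":0,"ay":0,"az":0,"claw":-1},
  {"tx":0,"ty":0,"tz":0,"ax":0,"ay":0,"az":0,"claw":-1},
])

```text
time: 3.85
position: [540.3, -193.0, 148.5]
orientation: [-1.945, -2.461, 0.005]
contact_force: [0.1, -0.3, 0.1]
width: 0.3
```

```bash
python3 - <<'E'
from h import *
show(arm.get_obs())
im,d=grab('side','side1')
cv2.imwrite('pics/s1.png',cv2.resize(im[120:230,240:360],None,fx=5,fy=5,interpolation=cv2.INTER_CUBIC)[:,:,::-1])
E
```

```text
{'time': np.float64(3.85), 'position': array([ 540.255, -192.957,  148.466]), 'orientation': array([-1.945, -2.461,  0.005]), 'contact_force': array([ 0.092, -0.289,  0.086]), 'width': np.float64(0.291), 'qpos': array([-0.539,  0.13 ,  1.798, -0.003,  1.218, -0.771])}
```

View pics/s1.png

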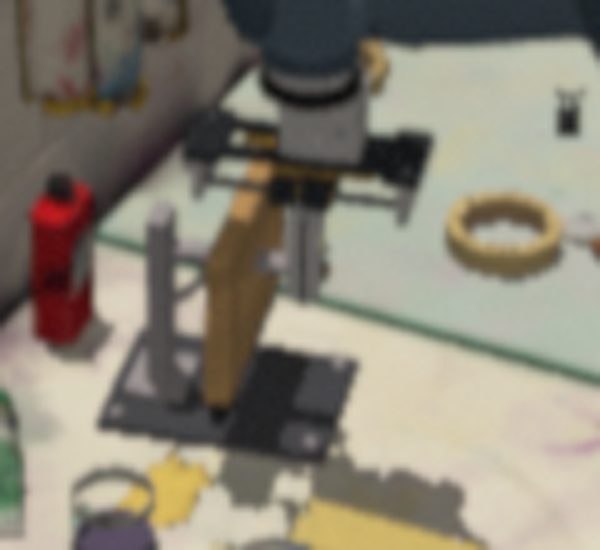

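The crop shows the fingers at about (305,250) in front of the arm's end, and they hide the keeper. No force is felt, so I'll raise the tool, clear the view and check the keeper.

Emit:
jog_arm([
  {"tx":0,"ty":0,"tz":1,"ax":0,"ay":0,"az":0,"claw":-1},
  {"tx":0,"ty":0,"tz":1,"ax":0,"ay":0,"az":0,"claw":-1},
  {"tx":0,"ty":0,"tz":0.6,"ax":0,"ay":0,"az":0,"claw":-1},
  {"tx":0,"ty":-0.6,"tz":0,"ax":0,"ay":0,"az":0,"claw":0.3},
  {"tx":0,"ty":0,"tz":0,"ax":0,"ay":0,"az":0,"claw":0.3},
  {"tx":0,"ty":0,"tz":0,"ax":0,"ay":0,"az":0,"claw":0.3},
  {"tx":0,"ty":0,"tz":0,"ax":0,"ay":0,"az":0,"claw":0.3},
  {"tx":0,"ty":0,"tz":0,"ax":0,"ay":0,"az":0,"claw":0.3},
  {"tx":0,"ty":0,"tz":0,"ax":0,"ay":0,"az":0,"claw":0.3},
  {"tx":0,"ty":0,"tz":0,"ax":0,"ay":0,"az":0,"claw":0.3},
])

```text
time: 5.15
position: [539.6, -221.3, 283.1]
orientation: [-1.943, -2.462, 0.004]
contact_force: [-0.8, 0.1, -0.4]
width: 60.8
```

```bash
python3 - <<'E'
from h import *
show(arm.get_obs())
im,d=grab('side','side2'); B=cloud('side',d)
P=B[140:200,270:330].reshape(-1,3);
th=np.radians(13);E=np.array([[np.cos(th),np.sin(th)],[-np.sin(th),np.cos(th)]])
h=(P[:,:2]-[606,-230])@E.T
m=(h[:,0]<-40)&(h[:,0]>-80)&(abs(h[:,1])<70)&(P[:,2]>120)&(P[:,2]<200); print(np.c_[h[m],P[m,2]].round(0).tolist())
cv2.imwrite('pics/s2.png',cv2.resize(im[120:230,240:360],None,fx=5,fy=5,interpolation=cv2.INTER_CUBIC)[:,:,::-1])
E
```

```text
{'time': np.float64(5.15), 'position': array([ 539.579, -221.326,  283.122]), 'orientation': array([-1.943, -2.462,  0.004]), 'contact_force': array([-0.771,  0.129, -0.353]), 'width': np.float64(60.825), 'qpos': array([-0.582,  0.038,  1.645, -0.002,  1.463, -0.817])}
[[-56.0, 25.0, 183.0], [-59.0, 19.0, 180.0], [-64.0, 27.0, 186.0], [-53.0, 28.0, 180.0], [-58.0, 37.0, 186.0], [-61.0, 32.0, 184.0], [-66.0, 37.0, 188.0], [-68.0, 25.0, 181.0], [-52.0, 25.0, 174.0], [-57.0, 30.0, 177.0], [-61.0, 31.0, 179.0], [-65.0, 33.0, 181.0], [-67.0, 22.0, 174.0], [-59.0, 19.0, 166.0], [-66.0, 33.0, 176.0], [-43.0, -2.0, 145.0], [-47.0, -5.0, 144.0], [-51.0, -3.0, 146.0], [-59.0, 17.0, 160.0], [-61.0, 9.0, 155.0], [-63.0, -4.0, 147.0], [-43.0, 15.0, 151.0], [-44.0, 3.0, 144.0], [-50.0, 10.0, 149.0], [-52.0, 2.0, 144.0], [-58.0, 12.0, 152.0], [-62.0, 11.0, 152.0], [-64.0, -0.0, 145.0], [-41.0, 6.0, 140.0], [-42.0, -8.0, 132.0], [-52.0, 18.0, 150.0], [-53.0, 7.0, 143.0], [-57.0, 6.0, 143.0], [-61.0, 5.0, 143.0], [-64.0, -0.0, 140.0], [-43.0, 15.0, 142.0], [-46.0, 12.0, 140.0], [-50.0, 8.0, 138.0], [-54.0, 8.0, 139.0], [-57.0, 3.0, 136.0], [-62.0, 11.0, 142.0], [-64.0, 0.0, 136.0], [-58.0, 6.0, 134.0], [-62.0, 9.0, 137.0]]
```

View pics/s2.png

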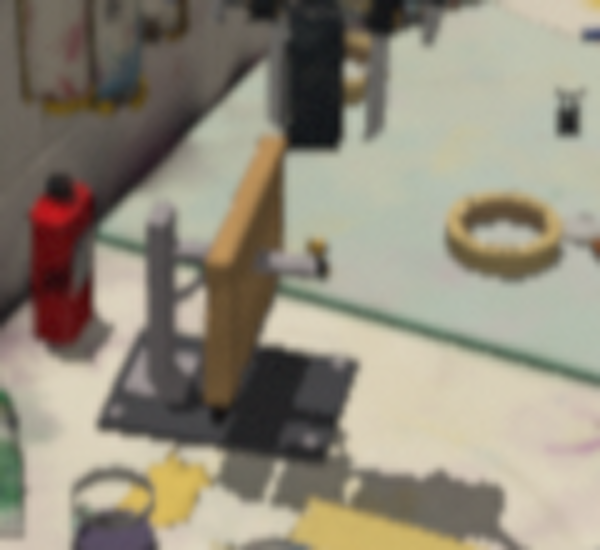

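The crop shows the brass roller still up at (316,245), so the keeper is closed and I slipped off its outer side. Averaged over both views, the roller's y is about 24 in the hanger's frame. I'll retry further inboard and follow its arc.

Emit:
jog_arm([
  {"tx":0.08,"ty":-0.01,"tz":-0.4,"ax":0,"ay":0,"az":0,"claw":-1},
  {"tx":0,"ty":0,"tz":-0.4,"ax":0,"ay":0,"az":0,"claw":-1},
  {"tx":0,"ty":0,"tz":-0.4,"ax":0,"ay":0,"az":0,"claw":-1},
  {"tx":0,"ty":0,"tz":-0.4,"ax":0,"ay":0,"az":0,"claw":-1},
  {"tx":0,"ty":0,"tz":-0.2,"ax":0,"ay":0,"az":0,"claw":-1},
  {"tx":0,"ty":0,"tz":0,"ax":0,"ay":0,"az":0,"claw":-1},
  {"tx":0,"ty":0,"tz":0,"ax":0,"ay":0,"az":0,"claw":-1},
  {"tx":0,"ty":0,"tz":0,"ax":0,"ay":0,"az":0,"claw":-1},
  {"tx":0,"ty":0,"tz":0,"ax":0,"ay":0,"az":0,"claw":-1},
  {"tx":0,"ty":0,"tz":0,"ax":0,"ay":0,"az":0,"claw":-1},
])

```text
time: 6.45
position: [543.7, -221.4, 186.0]
orientation: [-1.943, -2.461, 0.004]
contact_force: [0.7, 0.1, 0.1]
width: 0.4
```

Emit:
jog_arm([
  {"tx":0,"ty":0,"tz":-0.1,"ax":0,"ay":0,"az":0,"claw":-1},
  {"tx":-0.01,"ty":0.07,"tz":-0.1,"ax":0,"ay":0,"az":0,"claw":-1},
  {"tx":-0.02,"ty":0.08,"tz":-0.1,"ax":0,"ay":0,"az":0,"claw":-1},
  {"tx":-0.02,"ty":0.07,"tz":-0.1,"ax":0,"ay":0,"az":0,"claw":-1},
  {"tx":-0.01,"ty":0.05,"tz":-0.1,"ax":0,"ay":0,"az":0,"claw":-1},
  {"tx":-0.01,"ty":0.04,"tz":-0.1,"ax":0,"ay":0,"az":0,"claw":-1},
  {"tx":0,"ty":0.02,"tz":-0.1,"ax":0,"ay":0,"az":0,"claw":-1},
  {"tx":0,"ty":0,"tz":0,"ax":0,"ay":0,"az":0,"claw":-1},
  {"tx":0,"ty":0,"tz":0,"ax":0,"ay":0,"az":0,"claw":-1},
  {"tx":0,"ty":0,"tz":0,"ax":0,"ay":0,"az":0,"claw":-1},
])

```text
time: 7.7
position: [539.7, -203.5, 148.3]
orientation: [-1.942, -2.46, 0.005]
contact_force: [-0.5, 0.7, 0.2]
width: 0.6
```

```bash
python3 - <<'E'
from h import *
show(arm.get_obs())
E
```

```text
{'time': np.float64(7.7), 'position': array([ 539.677, -203.526,  148.334]), 'orientation': array([-1.942, -2.46 ,  0.005]), 'contact_force': array([-0.494,  0.67 ,  0.16 ]), 'width': np.float64(0.636), 'qpos': array([-0.556,  0.139,  1.789, -0.002,  1.221, -0.79 ])}
```

Emit:
jog_arm([
  {"tx":0,"ty":0,"tz":0.8,"ax":0,"ay":0,"az":0,"claw":-1},
  {"tx":0,"ty":0,"tz":0.8,"ax":0,"ay":0,"az":0,"claw":-1},
  {"tx":0,"ty":0,"tz":0.8,"ax":0,"ay":0,"az":0,"claw":0.3},
  {"tx":0.4,"ty":-0.15,"tz":0,"ax":0,"ay":0,"az":0,"claw":0.3},
  {"tx":0.4,"ty":-0.15,"tz":0,"ax":0,"ay":0,"az":0,"claw":0.3},
  {"tx":0.4,"ty":-0.15,"tz":0,"ax":0,"ay":0,"az":0,"claw":0.3},
  {"tx":0.1,"ty":-0.05,"tz":0,"ax":0,"ay":0,"az":0,"claw":0.3},
  {"tx":0,"ty":0,"tz":0,"ax":0,"ay":0,"az":0,"claw":0.3},
  {"tx":0,"ty":0,"tz":0,"ax":0,"ay":0,"az":0,"claw":0.3},
  {"tx":0,"ty":0,"tz":0,"ax":0,"ay":0,"az":0,"claw":0.3},
])

```text
time: 8.95
position: [605.2, -229.2, 274.8]
orientation: [-1.945, -2.462, 0.004]
contact_force: [-0.4, -0.8, -0.2]
width: 60.6
```

```bash
python3 - <<'E'
from m import *
show(arm.get_obs())
im,d=grab('side','side3'); B=cloud('side',d)
th=np.radians(13);E=np.array([[np.cos(th),np.sin(th)],[-np.sin(th),np.cos(th)]])
P=B.reshape(-1,3);h=(P[:,:2]-[606,-230])@E.T
m=(h[:,0]<-40)&(h[:,0]>-80)&(abs(h[:,1])<70)&(P[:,2]>120)&(P[:,2]<200); print(np.c_[h[m],P[m,2]].round(0).tolist())
P=sel(B,(609,-229),120,185,212);print('sq',rect(P),line(P))
cv2.imwrite('pics/s3.png',cv2.resize(im[120:230,240:360],None,fx=5,fy=5,interpolation=cv2.INTER_CUBIC)[:,:,::-1])
E
```

```text
{'time': np.float64(8.95), 'position': array([ 605.162, -229.177,  274.801]), 'orientation': array([-1.945, -2.462,  0.004]), 'contact_force': array([-0.35 , -0.751, -0.245]), 'width': np.float64(60.594), 'qpos': array([-0.536,  0.194,  1.491, -0.002,  1.461, -0.769])}
[[-45.0, 5.0, 150.0], [-47.0, -5.0, 144.0], [-51.0, -4.0, 145.0], [-56.0, 0.0, 149.0], [-61.0, 5.0, 153.0], [-63.0, -2.0, 148.0], [-41.0, 4.0, 143.0], [-44.0, 0.0, 142.0], [-47.0, -2.0, 141.0], [-52.0, 1.0, 144.0], [-57.0, 5.0, 147.0], [-61.0, 4.0, 147.0], [-63.0, -3.0, 143.0], [-41.0, 4.0, 139.0], [-47.0, 16.0, 148.0], [-50.0, 10.0, 145.0], [-52.0, 2.0, 140.0], [-55.0, -4.0, 137.0], [-60.0, 1.0, 140.0], [-65.0, 5.0, 143.0], [-41.0, 3.0, 134.0], [-46.0, 8.0, 138.0], [-49.0, 5.0, 136.0], [-54.0, 10.0, 141.0], [-59.0, 13.0, 144.0], [-62.0, 9.0, 141.0], [-66.0, 11.0, 143.0], [-61.0, 27.0, 148.0], [-61.0, 4.0, 133.0], [-56.0, 21.0, 139.0], [-61.0, 25.0, 142.0], [-59.0, 31.0, 141.0], [-61.0, 22.0, 135.0], [-56.0, 55.0, 152.0], [-58.0, 45.0, 146.0], [-60.0, 39.0, 142.0], [-54.0, 48.0, 142.0], [-57.0, 44.0, 140.0], [-62.0, 50.0, 145.0], [-66.0, 46.0, 143.0], [-55.0, 52.0, 141.0], [-58.0, 47.0, 138.0], [-64.0, 56.0, 145.0], [-66.0, 49.0, 140.0], [-61.0, 43.0, 131.0], [-67.0, 54.0, 140.0]]
sq [array([ 605.8, -227.9]), array([ 24.7, 192.7]), np.float64(13.2)] (np.float32(-78.15901), (np.float32(601.41547), np.float32(-214.84552)))
```

View pics/s3.png

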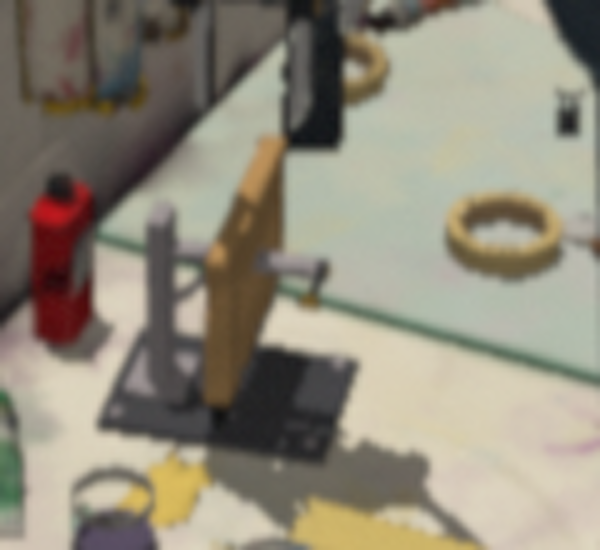

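The crop shows the keeper lying level, with its pad at (310,300) (z about 141), and the squeegee still hanging. Now I'll lower onto the rail and grip it.

Emit:
jog_arm([
  {"tx":0.05,"ty":0,"tz":-0.5,"ax":0,"ay":0,"az":0,"claw":0.3},
  {"tx":0,"ty":0,"tz":-0.5,"ax":0,"ay":0,"az":0,"claw":0.3},
  {"tx":0,"ty":0,"tz":-0.5,"ax":0,"ay":0,"az":0,"claw":0.3},
  {"tx":0,"ty":0,"tz":-0.4,"ax":0,"ay":0,"az":0,"claw":0.3},
  {"tx":0,"ty":0,"tz":-0.2,"ax":0,"ay":0,"az":0,"claw":0.3},
  {"tx":0,"ty":0,"tz":0,"ax":0,"ay":0,"az":0,"claw":0.3},
  {"tx":0,"ty":0,"tz":0,"ax":0,"ay":0,"az":0,"claw":-0.4},
  {"tx":0,"ty":0,"tz":0,"ax":0,"ay":0,"az":0,"claw":-1},
  {"tx":0,"ty":0,"tz":0,"ax":0,"ay":0,"az":0,"claw":-1},
  {"tx":0,"ty":0,"tz":0,"ax":0,"ay":0,"az":0,"claw":-1},
], squeeze=30)

```text
time: 10.25
position: [608.9, -229.9, 172.0]
orientation: [1.944, 2.461, -0.002]
contact_force: [-0.3, 1.4, 0.2]
width: 24.3
```

Emit:
jog_arm([
  {"tx":0,"ty":0,"tz":0,"ax":0,"ay":0,"az":0,"claw":-1},
  {"tx":0,"ty":0,"tz":0,"ax":0,"ay":0,"az":0,"claw":-1},
  {"tx":0,"ty":0,"tz":0,"ax":0,"ay":0,"az":0,"claw":-1},
  {"tx":0,"ty":0,"tz":0,"ax":0,"ay":0,"az":0,"claw":-1},
  {"tx":0,"ty":0,"tz":0.1,"ax":0,"ay":0,"az":0,"claw":-1},
  {"tx":0,"ty":0,"tz":0.1,"ax":0,"ay":0,"az":0,"claw":-1},
  {"tx":0,"ty":0,"tz":0,"ax":0,"ay":0,"az":0,"claw":-1},
  {"tx":0,"ty":0,"tz":0,"ax":0,"ay":0,"az":0,"claw":-1},
  {"tx":0,"ty":0,"tz":0,"ax":0,"ay":0,"az":0,"claw":-1},
  {"tx":0,"ty":0,"tz":0,"ax":0,"ay":0,"az":0,"claw":-1},
], squeeze=30)

```text
time: 11.5
position: [607.7, -229.2, 180.4]
orientation: [1.947, 2.464, -0.003]
contact_force: [0.7, -0.2, -3.3]
width: 22.1
```

```bash
python3 - <<'E'
from m import *
show(arm.get_obs())
th=np.radians(13);E=np.array([[np.cos(th),np.sin(th)],[-np.sin(th),np.cos(th)]])
def q(d):
    B=cloud('side',d);P=B.reshape(-1,3);h=(P[:,:2]-[606,-230])@E.T
    for lo,hi in((-93,-70),(-70,-40),(40,70),(70,93)):
        m=(abs(h[:,0])<14)&(h[:,1]>lo)&(h[:,1]<hi)&(P[:,2]>170)&(P[:,2]<240);z=np.sort(P[m,2]);print(lo,len(z),np.percentile(z,[50,90]).round(1) if len(z) else '',h[m,0].mean().round(1))
q(np.load('pics/side3.npz')['d'])
im,d=grab('side','side4');q(d)
E
```

```text
{'time': np.float64(11.5), 'position': array([ 607.73 , -229.164,  180.446]), 'orientation': array([ 1.947,  2.464, -0.003]), 'contact_force': array([ 0.681, -0.199, -3.26 ]), 'width': np.float64(22.081), 'qpos': array([-0.534,  0.265,  1.58 , -0.002,  1.295, -0.767])}
-93 16 [197.6 201.3] -2.0
-70 33 [197.5 200.6] -2.8
40 33 [197.2 202. ] -2.4
70 42 [191.5 198.9] 0.6
-93 6 [193.4 199.5] -5.9
-70 7 [207.7 209.5] 1.8
40 35 [204.3 210.1] -3.5
70 42 [201.3 208.9] -0.9
```

Lifted by about 9 mm and level, inside the 5–20 mm window. Next, off along the hanger's -x.

Emit:
jog_arm([
  {"tx":-0.2,"ty":-0.05,"tz":0.06,"ax":0,"ay":0,"az":0,"claw":-1},
  {"tx":-0.3,"ty":-0.07,"tz":0.01,"ax":0,"ay":0,"az":0,"claw":-1},
  {"tx":-0.3,"ty":-0.07,"tz":0.01,"ax":0,"ay":0,"az":0,"claw":-1},
  {"tx":-0.3,"ty":-0.07,"tz":0.01,"ax":0,"ay":0,"az":0,"claw":-1},
  {"tx":0,"ty":0,"tz":0,"ax":0,"ay":0,"az":0,"claw":-1},
  {"tx":0,"ty":0,"tz":0,"ax":0,"ay":0,"az":0,"claw":-1},
  {"tx":0,"ty":0,"tz":0,"ax":0,"ay":0,"az":0,"claw":-1},
  {"tx":0,"ty":0,"tz":0,"ax":0,"ay":0,"az":0,"claw":-1},
  {"tx":0,"ty":0,"tz":0,"ax":0,"ay":0,"az":0,"claw":-1},
  {"tx":0,"ty":0,"tz":0,"ax":0,"ay":0,"az":0,"claw":-1},
])

```text
time: 12.8
position: [548.8, -243.1, 185.4]
orientation: [1.947, 2.464, -0.003]
contact_force: [-0.2, 1.0, -2.6]
width: 21.6
```

Emit:
jog_arm([
  {"tx":-0.3,"ty":-0.07,"tz":0,"ax":0,"ay":0,"az":0,"claw":-1},
  {"tx":-0.4,"ty":-0.09,"tz":0,"ax":0,"ay":0,"az":0,"claw":-1},
  {"tx":-0.4,"ty":-0.09,"tz":0,"ax":0,"ay":0,"az":0,"claw":-1},
  {"tx":-0.4,"ty":-0.09,"tz":0,"ax":0,"ay":0,"az":0,"claw":-1},
  {"tx":-0.1,"ty":-0.02,"tz":0,"ax":0,"ay":0,"az":0,"claw":-1},
  {"tx":0,"ty":0,"tz":0,"ax":0,"ay":0,"az":0,"claw":-1},
  {"tx":0,"ty":0,"tz":0.8,"ax":0,"ay":0,"az":0,"claw":-1},
  {"tx":0,"ty":0,"tz":0.8,"ax":0,"ay":0,"az":0,"claw":-1},
  {"tx":0,"ty":0,"tz":0.4,"ax":0,"ay":0,"az":0,"claw":-1},
  {"tx":0,"ty":0,"tz":0,"ax":0,"ay":0,"az":0,"claw":-1},
])

```text
time: 14.05
position: [464.1, -260.8, 287.5]
orientation: [1.946, 2.466, -0.003]
contact_force: [0.4, 0.3, -2.9]
width: 22.1
```

Emit:
jog_arm([
  {"tx":0.14,"ty":0.6,"tz":0,"ax":0,"ay":0,"az":0,"claw":-1},
  {"tx":0.14,"ty":0.9,"tz":0,"ax":0,"ay":0,"az":-0.1,"claw":-1},
  {"tx":0.14,"ty":0.9,"tz":0,"ax":0,"ay":0,"az":-0.1,"claw":-1},
  {"tx":0.14,"ty":0.9,"tz":0,"ax":0,"ay":0,"az":-0.1,"claw":-1},
  {"tx":0.14,"ty":0.9,"tz":0,"ax":0,"ay":0,"az":0,"claw":-1},
  {"tx":0.14,"ty":0.9,"tz":0,"ax":0,"ay":0,"az":0,"claw":-1},
  {"tx":0.14,"ty":0.9,"tz":0,"ax":0,"ay":0,"az":0,"claw":-1},
  {"tx":0.14,"ty":0.9,"tz":0,"ax":0,"ay":0,"az":0,"claw":-1},
  {"tx":0.14,"ty":0.9,"tz":0,"ax":0,"ay":0,"az":0,"claw":-1},
  {"tx":0.14,"ty":0.9,"tz":0,"ax":0,"ay":0,"az":0,"claw":-1},
])

```text
time: 15.3
position: [531.2, 188.5, 271.7]
orientation: [-1.979, -2.419, 0.014]
contact_force: [0.2, -0.7, -3.1]
width: 21.9
```

Emit:
jog_arm([
  {"tx":0,"ty":0.5,"tz":0,"ax":0,"ay":0,"az":0,"claw":-1},
  {"tx":0,"ty":0,"tz":0,"ax":0,"ay":0,"az":0,"claw":-1},
  {"tx":0,"ty":0,"tz":0,"ax":0,"ay":0,"az":0,"claw":-1},
  {"tx":0,"ty":0,"tz":0,"ax":0,"ay":0,"az":0,"claw":-1},
  {"tx":0,"ty":0,"tz":0,"ax":0,"ay":0,"az":0,"claw":-1},
  {"tx":0,"ty":0,"tz":0,"ax":0,"ay":0,"az":0,"claw":-1},
  {"tx":0,"ty":0,"tz":0,"ax":0,"ay":0,"az":0,"claw":-1},
  {"tx":0,"ty":0,"tz":0,"ax":0,"ay":0,"az":0,"claw":-1},
  {"tx":0,"ty":0,"tz":0,"ax":0,"ay":0,"az":0,"claw":-1},
  {"tx":0,"ty":0,"tz":0,"ax":0,"ay":0,"az":0,"claw":-1},
])

```text
time: 16.55
position: [529.8, 214.2, 266.5]
orientation: [-1.975, -2.417, 0.023]
contact_force: [-0.1, -0.4, -3.0]
width: 21.7
```

```bash
python3 - <<'E'
from m import *
o=arm.get_obs();show(o);M=R.from_rotvec(o['orientation']).as_matrix();print('jaw',np.degrees(np.arctan2(M[1,1],M[0,1])),M[:,2].round(3))
im,d=grab('side','side5');C=cloud('side',d)
p=o['position']
P=sel(C,p[:2],105,145,325);P=P[np.abs((P[:,:2]-p[:2])@[np.cos(.196),np.sin(.196)])<25]
print(P.min(0),P.max(0))
for lo,hi in((150,175),(200,220),(255,275),(280,310)):
    Q=P[(P[:,2]>lo)&(P[:,2]<hi)];print(lo,len(Q),line(Q),Q.mean(0).round(1),rect(Q))
cv2.imwrite('pics/s5.png',cv2.resize(im[150:310,190:350],None,fx=3.7,fy=3.7,interpolation=cv2.INTER_CUBIC)[:,:,::-1])
E
```

```text
{'time': np.float64(16.55), 'position': array([529.821, 214.153, 266.473]), 'orientation': array([-1.975, -2.417,  0.023]), 'contact_force': array([-0.139, -0.371, -3.001]), 'width': np.float64(21.697), 'qpos': array([ 0.183,  0.031,  1.682,  0.006,  1.452, -0.018])}
jaw 11.486517864936536 [-0.025  0.001 -1.   ]
[493.89264944 120.55043943 145.12777137] [551.39834576 312.83572698 324.9147783 ]
150 99 (np.float32(-80.23098), (np.float32(514.6526), np.float32(222.2498))) [513.3 239.8 166.5] [array([516.2, 215.3]), array([ 20. , 188.9]), np.float64(5.7)]
200 185 (np.float32(-78.41761), (np.float32(520.8555), np.float32(219.70688))) [521.5 220.8 206. ] [array([523.8, 216.7]), array([ 23.9, 192. ]), np.float64(9.9)]
255 118 (np.float32(-79.28718), (np.float32(514.92615), np.float32(232.14178))) [514.2 246.2 264.6] [array([531.1, 217.7]), array([ 40.3, 191.6]), np.float64(14.8)]
280 299 (np.float32(-80.77214), (np.float32(519.9954), np.float32(239.35023))) [521.3 241.3 292.3] [array([528.5, 218.8]), array([ 47.4, 185.4]), np.float64(19.2)]
```

View pics/s5.png

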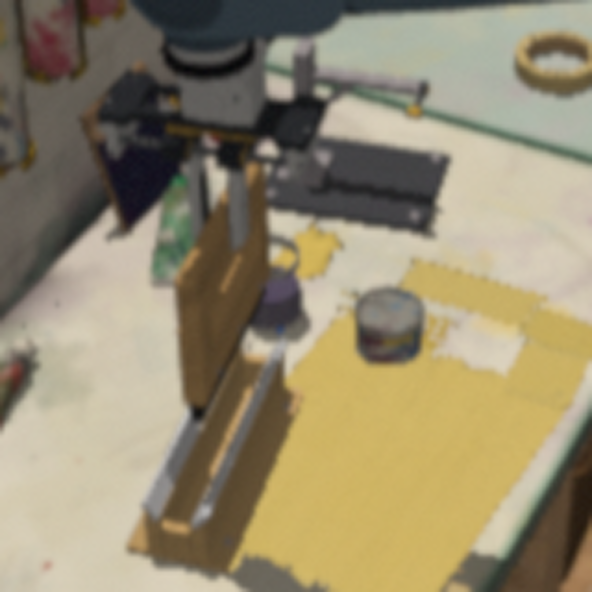

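The squeegee is above the rest with its blade near (200,410), and the rest's near end is at (175,535). It leans about 1.4° about y. I'll correct the lean and the offset of (+6.5,+5) mm, then go down to just above the lips.

Emit:
jog_arm([
  {"tx":0.07,"ty":0.05,"tz":0,"ax":0,"ay":-0.12,"az":0,"claw":-1},
  {"tx":0.06,"ty":0.05,"tz":-0.2,"ax":0,"ay":-0.12,"az":0,"claw":-1},
  {"tx":0,"ty":0,"tz":-0.3,"ax":0,"ay":0,"az":0,"claw":-1},
  {"tx":0,"ty":0,"tz":-0.3,"ax":0,"ay":0,"az":0,"claw":-1},
  {"tx":0,"ty":0,"tz":-0.2,"ax":0,"ay":0,"az":0,"claw":-1},
  {"tx":0,"ty":0,"tz":0,"ax":0,"ay":0,"az":0,"claw":-1},
  {"tx":0,"ty":0,"tz":0,"ax":0,"ay":0,"az":0,"claw":-1},
  {"tx":0,"ty":0,"tz":0,"ax":0,"ay":0,"az":0,"claw":-1},
  {"tx":0,"ty":0,"tz":0,"ax":0,"ay":0,"az":0,"claw":-1},
  {"tx":0,"ty":0,"tz":0,"ax":0,"ay":0,"az":0,"claw":-1},
])

```text
time: 17.85
position: [536.5, 219.5, 212.6]
orientation: [1.988, 2.433, 0.003]
contact_force: [-0.2, -0.6, -2.9]
width: 22.2
```

```bash
python3 - <<'E'
from m import *
o=arm.get_obs();show(o);M=R.from_rotvec(o['orientation']).as_matrix();print('jaw',np.degrees(np.arctan2(M[1,1],M[0,1])),M[:,2].round(3))
im,d=grab('side','side6');C=cloud('side',d);p=o['position']
th=np.radians(11.3);E=np.array([[np.cos(th),np.sin(th)],[-np.sin(th),np.cos(th)]])
P=C.reshape(-1,3);h=(P[:,:2]-p[:2])@E.T
for lo in range(60,240,15):   # wall-side (camera-facing, +y / -x... ) face: median hanger-x by height
    m=(abs(h[:,0])<40)&(h[:,1]>20)&(h[:,1]<88)&(P[:,2]>lo)&(P[:,2]<lo+15)
    if m.sum()>5: print(lo,m.sum(),np.percentile(h[m,0],[10,50,90]).round(1))
cv2.imwrite('pics/s6.png',cv2.resize(im[150:310,190:350],None,fx=3.7,fy=3.7,interpolation=cv2.INTER_CUBIC)[:,:,::-1])
E
```

```text
{'time': np.float64(17.85), 'position': array([536.517, 219.545, 212.648]), 'orientation': array([1.988, 2.433, 0.003]), 'contact_force': array([-0.212, -0.612, -2.852]), 'width': np.float64(22.187), 'qpos': array([ 1.920e-01,  7.500e-02,  1.736e+00,  1.000e-03,  1.329e+00,
       -8.000e-03])}
jaw 11.492847022085908 [ 0.001  0.001 -1.   ]
60 67 [-31.3 -26.1  26.3]
75 12 [-7.6 -7.  -5.5]
90 7 [-7.9 -7.6 -7.1]
105 20 [-13.3 -12.  -11.3]
120 28 [-13.4 -12.1  -9.9]
135 44 [-12.6 -11.5  -4. ]
150 19 [-13.2 -10.7  -4. ]
165 8 [-12.7 -11.6 -10.7]
180 17 [-12.8 -12.  -10.4]
195 26 [-13.1 -11.9 -10.4]
210 30 [-13.2 -12.1 -10.5]
225 81 [-12.3  -7.6   4.2]
```

View pics/s6.png

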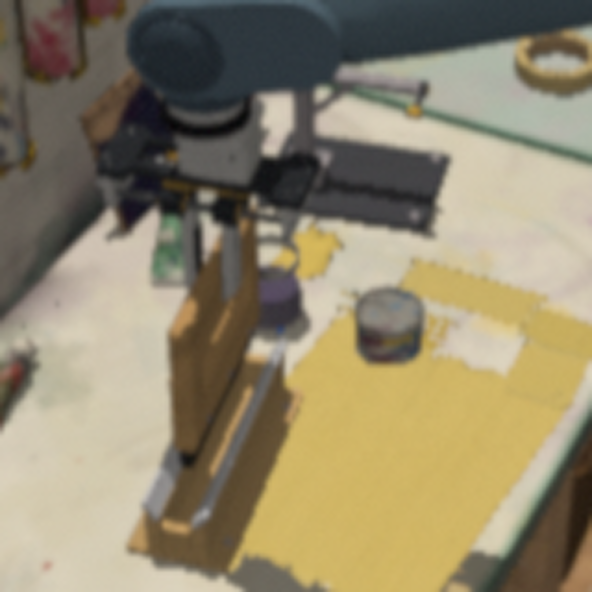

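The board face is vertical, and the board is centred over the groove to about 1 mm in the same camera. Lowering now.

Emit:
jog_arm([
  {"tx":0,"ty":0,"tz":-0.15,"ax":0,"ay":0,"az":0,"claw":-1},
  {"tx":0,"ty":0,"tz":-0.15,"ax":0,"ay":0,"az":0,"claw":-1},
  {"tx":0,"ty":0,"tz":-0.15,"ax":0,"ay":0,"az":0,"claw":-1},
  {"tx":0,"ty":0,"tz":-0.15,"ax":0,"ay":0,"az":0,"claw":-1},
  {"tx":0,"ty":0,"tz":-0.1,"ax":0,"ay":0,"az":0,"claw":-1},
  {"tx":0,"ty":0,"tz":-0.1,"ax":0,"ay":0,"az":0,"claw":-1},
  {"tx":0,"ty":0,"tz":0,"ax":0,"ay":0,"az":0,"claw":-1},
  {"tx":0,"ty":0,"tz":0,"ax":0,"ay":0,"az":0,"claw":-1},
  {"tx":0,"ty":0,"tz":0,"ax":0,"ay":0,"az":0,"claw":-1},
  {"tx":0,"ty":0,"tz":0,"ax":0,"ay":0,"az":0,"claw":-1},
])

```text
time: 19.15
position: [536.5, 219.5, 169.7]
orientation: [1.988, 2.433, 0.003]
contact_force: [-1.3, -0.2, -2.9]
width: 22.0
```

Emit:
jog_arm([
  {"tx":0,"ty":0,"tz":-0.1,"ax":0,"ay":0,"az":0,"claw":-1},
  {"tx":0,"ty":0,"tz":-0.1,"ax":0,"ay":0,"az":0,"claw":-1},
  {"tx":0,"ty":0,"tz":-0.1,"ax":0,"ay":0,"az":0,"claw":-1},
  {"tx":0,"ty":0,"tz":-0.08,"ax":0,"ay":0,"az":0,"claw":-1},
  {"tx":0,"ty":0,"tz":-0.06,"ax":0,"ay":0,"az":0,"claw":-1},
  {"tx":0,"ty":0,"tz":0,"ax":0,"ay":0,"az":0,"claw":-1},
  {"tx":0,"ty":0,"tz":0,"ax":0,"ay":0,"az":0,"claw":-1},
  {"tx":0,"ty":0,"tz":0,"ax":0,"ay":0,"az":0,"claw":-1},
  {"tx":0,"ty":0,"tz":0,"ax":0,"ay":0,"az":0,"claw":-1},
  {"tx":0,"ty":0,"tz":0,"ax":0,"ay":0,"az":0,"claw":-1},
])

```text
time: 20.4
position: [536.6, 219.6, 146.4]
orientation: [1.988, 2.432, 0.003]
contact_force: [0.6, -0.0, -3.0]
width: 21.6
```

Free so far. About 9 mm to the floor.

Emit:
jog_arm([
  {"tx":0,"ty":0,"tz":-0.05,"ax":0,"ay":0,"az":0,"claw":-1},
  {"tx":0,"ty":0,"tz":-0.05,"ax":0,"ay":0,"az":0,"claw":-1},
  {"tx":0,"ty":0,"tz":-0.04,"ax":0,"ay":0,"az":0,"claw":-1},
  {"tx":0,"ty":0,"tz":0,"ax":0,"ay":0,"az":0,"claw":-1},
  {"tx":0,"ty":0,"tz":0,"ax":0,"ay":0,"az":0,"claw":-1},
  {"tx":0,"ty":0,"tz":0,"ax":0,"ay":0,"az":0,"claw":-1},
  {"tx":0,"ty":0,"tz":0,"ax":0,"ay":0,"az":0,"claw":-1},
  {"tx":0,"ty":0,"tz":0,"ax":0,"ay":0,"az":0,"claw":-1},
  {"tx":0,"ty":0,"tz":0,"ax":0,"ay":0,"az":0,"claw":-1},
  {"tx":0,"ty":0,"tz":0,"ax":0,"ay":0,"az":0,"claw":-1},
])

```text
time: 21.65
position: [536.7, 219.6, 139.0]
orientation: [1.987, 2.432, 0.004]
contact_force: [0.0, 0.1, -2.6]
width: 21.7
```

Emit:
jog_arm([
  {"tx":0,"ty":0,"tz":-0.03,"ax":0,"ay":0,"az":0,"claw":-1},
  {"tx":0,"ty":0,"tz":0,"ax":0,"ay":0,"az":0,"claw":-1},
  {"tx":0,"ty":0,"tz":-0.02,"ax":0,"ay":0,"az":0,"claw":-1},
  {"tx":0,"ty":0,"tz":0,"ax":0,"ay":0,"az":0,"claw":-1},
  {"tx":0,"ty":0,"tz":0,"ax":0,"ay":0,"az":0,"claw":-1},
  {"tx":0,"ty":0,"tz":0,"ax":0,"ay":0,"az":0,"claw":-1},
  {"tx":0,"ty":0,"tz":0,"ax":0,"ay":0,"az":0,"claw":-1},
  {"tx":0,"ty":0,"tz":0,"ax":0,"ay":0,"az":0,"claw":-1},
  {"tx":0,"ty":0,"tz":0,"ax":0,"ay":0,"az":0,"claw":-1},
  {"tx":0,"ty":0,"tz":0,"ax":0,"ay":0,"az":0,"claw":-1},
])

```text
time: 22.9
position: [537.2, 220.1, 138.3]
orientation: [1.987, 2.432, 0.006]
contact_force: [-2.0, 0.0, 0.8]
width: 21.7
```

The floor has taken the weight (Fz went from -2.9 to +0.8 and z stopped at 138). Now I release and retreat upwards.

Emit:
jog_arm([
  {"tx":0,"ty":0,"tz":0,"ax":0,"ay":0,"az":0,"claw":-0.4},
  {"tx":0,"ty":0,"tz":0,"ax":0,"ay":0,"az":0,"claw":0},
  {"tx":0,"ty":0,"tz":0,"ax":0,"ay":0,"az":0,"claw":0.1},
  {"tx":0,"ty":0,"tz":0,"ax":0,"ay":0,"az":0,"claw":0.1},
  {"tx":0,"ty":0,"tz":0.2,"ax":0,"ay":0,"az":0,"claw":0.1},
  {"tx":0,"ty":0,"tz":0.6,"ax":0,"ay":0,"az":0,"claw":0.1},
  {"tx":0,"ty":0,"tz":0.8,"ax":0,"ay":0,"az":0,"claw":0.1},
  {"tx":0,"ty":0,"tz":0.8,"ax":0,"ay":0,"az":0,"claw":0.1},
  {"tx":0,"ty":0,"tz":0,"ax":0,"ay":0,"az":0,"claw":0.1},
  {"tx":0,"ty":0,"tz":0,"ax":0,"ay":0,"az":0,"claw":0.1},
])

```text
time: 24.15
position: [537.4, 219.8, 263.9]
orientation: [1.986, 2.43, 0.009]
contact_force: [0.3, 0.1, -0.6]
width: 51.5
```

```bash
python3 - <<'E'
from m import *
o=arm.get_obs();show(o)
im,d=grab('side','side7');C=cloud('side',d)
P=sel(C,(536.5,219.5),110,155,175);print('top edge',rect(P),P[:,2].max(),np.median(P[:,2]))
th=np.radians(11.3);E=np.array([[np.cos(th),np.sin(th)],[-np.sin(th),np.cos(th)]])
P=C.reshape(-1,3);h=(P[:,:2]-[536,220])@E.T
for lo in range(75,165,15):
    m=(abs(h[:,0])<30)&(h[:,1]>20)&(h[:,1]<88)&(P[:,2]>lo)&(P[:,2]<lo+15);print(lo,m.sum(),np.median(h[m,0]).round(1))
cv2.imwrite('pics/s7.png',cv2.resize(im[150:310,190:350],None,fx=3.7,fy=3.7,interpolation=cv2.INTER_CUBIC)[:,:,::-1])
E
```

```text
{'time': np.float64(24.15), 'position': array([537.4  , 219.795, 263.905]), 'orientation': array([1.986, 2.43 , 0.009]), 'contact_force': array([ 0.338,  0.105, -0.562]), 'width': np.float64(51.454), 'qpos': array([ 1.920e-01,  3.500e-02,  1.683e+00,  1.000e-03,  1.417e+00,
       -8.000e-03])}
top edge [array([535.3, 221.6]), array([ 24.2, 195.6]), np.float64(11.3)] 172.7333595478799 163.83683651534238
75 22 -7.7
90 6 -10.4
105 17 -9.3
120 26 -10.1
135 22 -9.9
150 78 -6.6
```

View pics/s7.png

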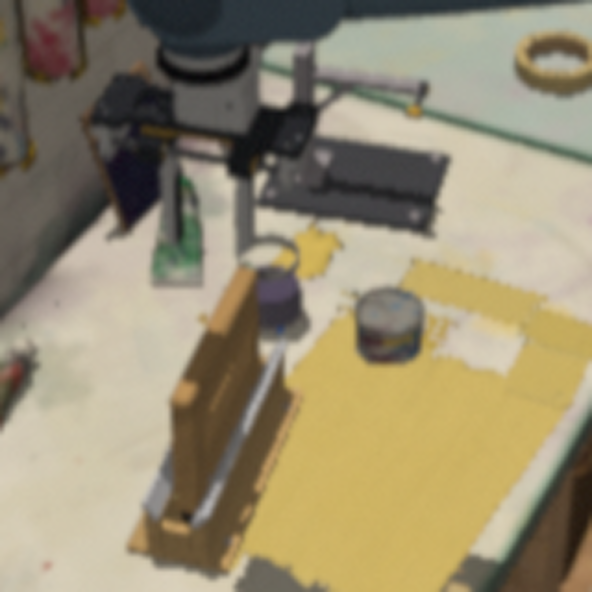

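The squeegee stands upright in the groove, from (190,390) to (245,280), with its top at z of about 165. The gripper is clear of it. Handing in.

```bash
python3 -c "
from cell import arm
print(arm.close_job())"
```

```text
the job is handed in; nothing more can be done
None
```

The job is handed in at about 24 s of the 56 s allowed. The squeegee stands blade down in the groove of the rest, released and clear of the gripper; no verdict was reported.

- **Keeper:** My first press slipped off the outer side of the roller and the keeper stayed shut. The second press, further inboard and following the roller's arc, snapped it open. I checked this with the squeegee still hanging: the pad was near y 48, z 141 mm in the hanger's frame.
- **Taking it off:** I gripped the rail, lifted it about 9 to 14 mm, and slid it off along the hanger's -x in line with the arm. The readings at the end of each move showed only its weight, about 3 N.
- **Placing:** I corrected a 1.4° lean above the rest, then lowered it until the floor took the weight. I then opened the fingers and raised the gripper about 125 mm.
- **Last checks:** The top edge is centred at about (535, 222) mm, against my estimate of (536, 220) mm for the groove's middle. Its top is at about z 164 mm, where 166 is expected. It stands upright, and the force on the tool was near zero.
- **Less certain:** The two cameras disagreed by up to about 7 mm on some points, so I used averages. In the last picture the tin and jar looked unmoved. I did not measure any of the bystanders again, and the ink roller was outside that crop.

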